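# Find the loose cover of the cable trough and push it open

### The job

Three of the four identical flap covers on the grey cable trough on the bench are blocked and one is free: press the ribbed ends nearest the robot with closed fingertips to find the cover that rocks, then push that end down until the cover is fully open at its stop, and leave it open with your hand clear. Do not force the covers that do not give. Only press and push: pick nothing up, and leave the bottle, the jar, the screwdriver and the mug where they are.

Things in the scene. Friction and masses are not known exactly. Their poses are not given: they have to be found in the camera images.
- trough: Low grey painted cable trough fixed on the bench, 190 mm deep (x), 110 mm high, from -316 to +222 mm along its y. Origin on the bench under the middle of the cover row; x points away from the robot (within 0.25 rad), z up. Its flat top has four openings, 146 x 98 mm, at y = +156, +52, -52, -156 mm, closed by covers 1 to 4; a solid ledge at the -y end. Hollow down to 10 mm above the bench.
- cover1 (a joint): Cover 1, counted from the trough's +y end: white plate 140 (x) x 92 x 8 mm, flush, pivoting on its middle line along y, 106 mm above the bench. Rad: 0 level, grows as the ribbed end nearest the robot goes down; stop 0.75. A blocked cover gives about 1 to 2 mm at its end (under 0.04 rad); the free one turns under about 2.5 N at its press point and stays where it is left.
- cover1_press (a point): Good point to press cover 1 down: on its upper face, mid-width, 45 mm from the pivot line towards the robot; 110 mm above the bench when shut. Moves with the cover. The opening's near edge is 28 mm further towards the robot. At the stop this point is about 32 mm lower. Axes as the trough's, tilting with the cover.
- cover2 (a joint): Cover 2, counted from the trough's +y end: white plate 140 (x) x 92 x 8 mm, flush, pivoting on its middle line along y, 106 mm above the bench. Rad: 0 level, grows as the ribbed end nearest the robot goes down; stop 0.75. A blocked cover gives about 1 to 2 mm at its end (under 0.04 rad); the free one turns under about 2.5 N at its press point and stays where it is left.
- cover2_press (a point): Good point to press cover 2 down: on its upper face, mid-width, 45 mm from the pivot line towards the robot; 110 mm above the bench when shut. Moves with the cover. The opening's near edge is 28 mm further towards the robot. At the stop this point is about 32 mm lower. Axes as the trough's, tilting with the cover.
- cover3 (a joint): Cover 3, counted from the trough's +y end: white plate 140 (x) x 92 x 8 mm, flush, pivoting on its middle line along y, 106 mm above the bench. Rad: 0 level, grows as the ribbed end nearest the robot goes down; stop 0.75. A blocked cover gives about 1 to 2 mm at its end (under 0.04 rad); the free one turns under about 2.5 N at its press point and stays where it is left.
- cover3_press (a point): Good point to press cover 3 down: on its upper face, mid-width, 45 mm from the pivot line towards the robot; 110 mm above the bench when shut. Moves with the cover. The opening's near edge is 28 mm further towards the robot. At the stop this point is about 32 mm lower. Axes as the trough's, tilting with the cover.
- cover4 (a joint): Cover 4, counted from the trough's +y end: white plate 140 (x) x 92 x 8 mm, flush, pivoting on its middle line along y, 106 mm above the bench. Rad: 0 level, grows as the ribbed end nearest the robot goes down; stop 0.75. A blocked cover gives about 1 to 2 mm at its end (under 0.04 rad); the free one turns under about 2.5 N at its press point and stays where it is left.
- cover4_press (a point): Good point to press cover 4 down: on its upper face, mid-width, 45 mm from the pivot line towards the robot; 110 mm above the bench when shut. Moves with the cover. The opening's near edge is 28 mm further towards the robot. At the stop this point is about 32 mm lower. Axes as the trough's, tilting with the cover.
- bottle: White plastic bottle with a cap, 60 mm across and 130 mm tall, standing on the bench beyond the trough's +y end; origin at the centre of its underside. Leave it.
- jar: Small clear screw jar with a steel cap, 44 mm across and 45 mm tall, standing on the trough's ledge at its -y end; origin at the centre of its underside. Leave it.
- screwdriver: Screwdriver with a black handle lying on the bench between the robot and the trough, under 30 mm high; origin at its middle. Leave it.
- mug: White mug, 76 mm across, 85 mm tall, standing on the bench behind the trough; origin at the centre of its underside. Leave it.

How it is judged:
By the outcome, as a careful person would: the job done as asked, in the order asked, and still so for the second after the job is handed in, with the robot touching nothing.
It also fails if it takes over 45 s, if anything falls off the work surface, if the arm or the gripper's body presses on something with over 40 N, if the wrist force passes 120 N, or if a joint passes its speed limit or range.

### The arm

A 6-joint arm with a two-finger parallel gripper is mounted at the origin on the work surface. World frame = base frame: x ahead of the robot, y to its left, z up, the work surface at z = 0. Lengths are in m, angles in rad, forces in N, time in s.
With the tool pointing down it reaches from about 0.35 to 0.725 m from the base axis. Payload 4.3 kg.
Tool frame: the origin (TCP) lies at the very end of the fingers, on their centre line; the grasp point (between the pads) lies 19 mm behind it; z points along the fingers, y is the line along which they close (so a half turn about z gives the same grasp; the last joint's range is limited). The gripper opens to 85 mm and grips with 20 to 120 N. Pads are 22 mm wide; open, the fingers measure 114 mm over their backs; the gripper's body (76 mm by 85 mm) begins 54 mm behind the grasp point. The pads swing forward as they close: fully open they stand 13 mm farther back than shut.
Start: joints at [1.179, 0.377, 0.081, 1.274, 0, 1.46], TCP at [0.16, 0.552, 0.231] pointing down, gripper open.
Joint ranges: [-2.72, 2.72], [-0.84, 1.66], [-1.02, 1.22], [-1.77, 2.12], [-1.37, 1.28], [-3.14, 3.14]. Speed limits (rad/s): [2.57, 2.57, 3.14, 3.14, 3.14, 3.14].

### API

Orientations are given as a 3x3 rotation matrix whose columns are the frame's x, y, z axes.
In Python, from plant import bot gives the robot as it stands. The module is installed in compiled form; this text tells all that it offers.
- The arm moves only by the tool carry_out, never from a script. Its argument "plan" is a list of rows, each a list of 3 entries, a list of its own where there are three numbers: the opening, from 0 (shut) to 1 (fully open), then the shift along the tool's x, y, z in m, then the turn, a rotation vector about the tool's x, y, z in rad. In form: [[fingers, [dx, dy, dz], [rx, ry, rz]], ...]. A call has 1 to 10 rows; each row is the pose to reach, as a shift and turn from the pose commanded when the call began, along the tool's axes at that moment; what a row does not reach only later rows make up. A row lasts 1/12 s, in which the tool goes at most 41.7 mm and 7.16 degrees, less where a joint would pass 70% of its speed; a pose out of reach is approached as far as the arm can. A call with a gripper value outside its range is refused whole. The fingers move at their own pace and stop on an object; "grip_force" is the grip in N (left out, the last holds). Time passes only in rows, so rows that repeat a pose let the fingers close. It gives the time, the measured TCP pose, the force, the opening and the grip force at its end, in the units of the state.
- bot.sense(): the state, without advancing time (a new reading comes with each control period).
- bot.get_image(name): name is "scene" or "top" or "wrist"; returns a dict with "pixels" (480x640x3 uint8, blue, green, red), "fovy" (degrees; the focal length in pixels is half the picture's height over the tangent of half this angle, whatever the lens; pixels are square), "cx", "cy" (the principal point, pixels), "D" ([k1, k2, p1, p2, k3] as OpenCV has them; the pictures are not rectified), "T" (4x4, takes a point from camera to world coordinates). Camera axes: x right, y down, z forward; pixel columns grow to the right and rows downward; lengths in m; the calibration is good to about 2 mm. A picture is of the moment at which its call begins. There is no depth.
- bot.job_done(): hands the job in; it is judged then, once.
The state is a dict: "t": time; "joints": joint angles; "dq": joint speeds; "joint_efforts": joint torques, N m; "ee_pos": TCP position; "tcp_rot": TCP orientation; "contact_force": force on the tool from outside, world axes, zero at the start; "ft_torque": the same for the moment, N m; "width": finger opening in m; "grasp_force": force on a finger pad.
Only numpy, scipy, OpenCV 4.12 (cv2) and the standard library are available. Lean on these libraries where they do the work, as an engineer would, in place of code of your own. Each camera call takes 0.05 s, during which the arm holds its last target. There are 200 camera calls.

## Working session

There is one attempt and no reset: what is moved stays moved. The work goes in short steps, Python scripts to look and compute and a tool call to move; the robot and the scene stay as the last step left them, time stands still between calls to the robot, and variables do not carry over. Pictures are saved under pics/ and viewed, at most 10 in all, crops included, and the job is handed in when it is done.

Besides the shell and the picture viewer there is one more tool, called after ">>>" as name(argument=value, ...), one argument or row to a line, values as JSON. carry_out: Moves the arm, as the interface text tells. Its arguments: {"type":"object","properties":{"plan":{"type":"array"},"grip_force":{"type":"number"}},"required":["plan"]}

```bash
mkdir -p pics; python3 - <<'E'
from plant import bot
import cv2,pickle
d={}
for n in("scene","top"):
    i=bot.get_image(n); d[n]=i; cv2.imwrite(f"pics/{n}0.png",i["pixels"]); print(n,i["fovy"],i["cx"],i["cy"],i["D"],i["T"])
pickle.dump(d,open("im.pkl","wb"))
s=bot.sense();print(s)
E
```

```text
scene 56.76913003242678 318.6126432643519 239.05501613570937 [0.01991663 0.         0.         0.         0.        ] [[-0.32242818  0.70223815 -0.63474534  1.136945  ]
 [ 0.94644308  0.22718676 -0.22941596  0.24337977]
 [-0.0168989  -0.6747205  -0.73787985  0.75885759]
 [ 0.          0.          0.          1.        ]]
top 46.29682796171912 324.61960640149914 233.53035435641462 [0.00339941 0.         0.         0.         0.        ] [[ 2.11133399e-02 -9.98364733e-01  5.31233183e-02  5.06131646e-01]
 [-9.99776268e-01 -2.11515774e-02 -1.57610071e-04  3.38711698e-02]
 [ 1.28099431e-03 -5.31081052e-02 -9.98587947e-01  1.20640314e+00]
 [ 0.00000000e+00  0.00000000e+00  0.00000000e+00  1.00000000e+00]]
{'t': 0.1, 'joints': array([1.17866327e+00, 3.77975634e-01, 7.98092096e-02, 1.27441861e+00,
       3.33766064e-05, 1.46052130e+00]), 'dq': array([-1.08596791e-03, -2.19623447e-03,  3.05725532e-03,  9.44895587e-04,
       -8.70381690e-05, -1.96498519e-03]), 'joint_efforts': array([ 1.20400713e-03, -4.64694107e+01,  2.70581460e+01,  1.19945017e-02,
       -1.07706207e-04, -8.94983629e-06]), 'ee_pos': array([0.15968155, 0.55178777, 0.23048178]), 'tcp_rot': array([[-9.60540213e-01,  2.78140232e-01, -7.14416128e-04],
       [ 2.78141055e-01,  9.60538840e-01, -1.64018152e-03],
       [ 2.30023969e-04, -1.77416877e-03, -9.99998400e-01]]), 'contact_force': array([-0.92114929, -0.08962873, -0.37805619]), 'ft_torque': array([0.01020929, 0.01215833, 0.0554626 ]), 'grasp_force': 0.0, 'width': 0.08499699634433888}
```

View pics/top0.png

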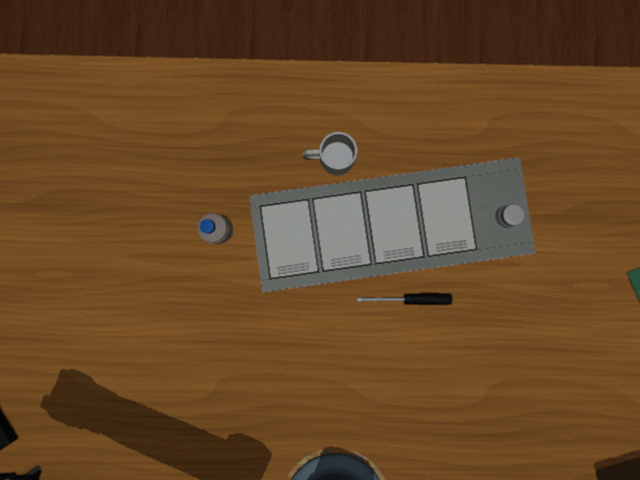

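View pics/scene0.png

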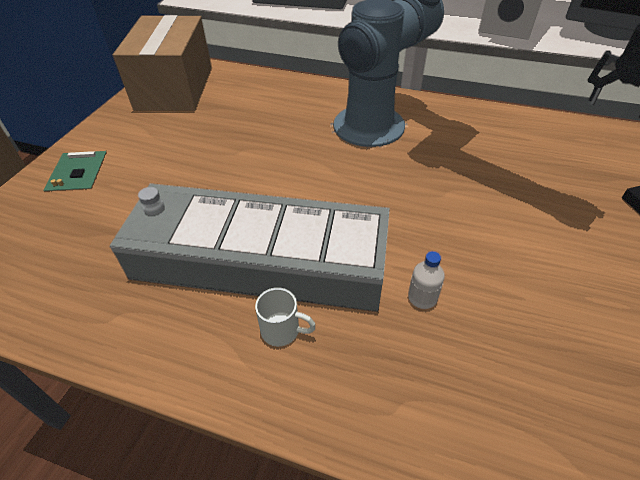

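The top view shows the trough with top corners at about (250,197), (520,158), (535,253), (262,291). The white covers 1 to 4 run left to right with their ribs at the bottom, the robot side. The bottle is at (212,228), the jar on the ledge at (511,215), the mug at (338,153) and the screwdriver at (405,299). The scene view agrees: all covers are shut.

```bash
cat > h.py <<'E'
import numpy as np,cv2
def ray(im,px,z):
    f=240/np.tan(np.radians(im["fovy"]/2)); K=np.array([[f,0,im["cx"]],[0,f,im["cy"]],[0,0,1.]])
    u=cv2.undistortPoints(np.array(px,float).reshape(-1,1,2),K,np.array(im["D"])).reshape(-1,2)
    T=im["T"]; d=np.c_[u,np.ones(len(u))]@T[:3,:3].T; o=T[:3,3]
    return o+d*((z-o[2])/d[:,2])[:,None]
def covers(im,lo=130):
    g=cv2.cvtColor(im["pixels"],cv2.COLOR_BGR2GRAY); m=cv2.morphologyEx((g>lo).astype(np.uint8),cv2.MORPH_CLOSE,np.ones((3,3)))
    n,l,st,c=cv2.connectedComponentsWithStats(m)
    out=[]
    for i in range(1,n):
        if 1200<st[i,4]<9000:
            cn=cv2.findContours((l==i).astype(np.uint8),0,1)[0][0]; out.append((st[i,4],cv2.minAreaRect(cn)))
    return out
E
python3 - <<'E'
import pickle;from h import *
d=pickle.load(open("im.pkl","rb"))
for n in d:
    im=d[n]
    for a,r in covers(im):
        b=cv2.boxPoints(r); w=ray(im,np.vstack([b,b.mean(0)]),.110)
        print(n,a,np.round(r[0],1),np.round(w[:,:2],3).tolist(), np.round(np.linalg.norm(np.diff(w[:4],axis=0),axis=1),3))
c=ray(d["top"],[(250,197),(520,158),(535,253),(262,291)],.11);print(c.round(3))
print(ray(d["top"],[(207,227)],.13),ray(d["top"],[(405,299)],.015),ray(d["top"],[(338,150)],.085))
E
```

```text
scene 2429 [255.7  11.9] [[-0.26, -0.857], [-0.459, -0.978], [-0.6, -0.222], [-0.398, -0.168], [-0.428, -0.548]] [0.233 0.769 0.21 ]
scene 1245 [471.6  25.3] [[-0.387, 0.092], [-0.695, 0.056], [-0.678, 0.36], [-0.386, 0.36], [-0.528, 0.221]] [0.31  0.305 0.292]
scene 2454 [156.5  34.5] [[-0.248, -1.037], [-0.342, -0.736], [-0.064, -0.582], [0.018, -0.844], [-0.15, -0.794]] [0.315 0.317 0.274]
scene 3206 [272.6  40.2] [[-0.142, -0.622], [-0.323, -0.708], [-0.31, -0.167], [-0.143, -0.128], [-0.227, -0.395]] [0.201 0.542 0.171]
scene 1338 [573.9  41.4] [[-0.391, 0.39], [-0.604, 0.393], [-0.587, 0.703], [-0.386, 0.675], [-0.488, 0.544]] [0.213 0.31  0.202]
scene 4506 [509.3  72.4] [[-0.133, 0.125], [-0.315, 0.104], [-0.311, 0.597], [-0.144, 0.578], [-0.223, 0.361]] [0.183 0.493 0.168]
scene 6873 [281.1 104.7] [[0.313, -0.555], [-0.051, -0.758], [-0.042, 0.142], [0.276, 0.172], [0.139, -0.217]] [0.416 0.901 0.32 ]
scene 7088 [517.3 130.4] [[0.195, 0.093], [-0.058, 0.059], [-0.038, 0.696], [0.184, 0.653], [0.077, 0.396]] [0.256 0.637 0.226]
scene 5626 [413. 344.] [[0.786, -0.146], [0.708, -0.17], [0.718, 0.598], [0.779, 0.577], [0.75, 0.261]] [0.081 0.768 0.064]
top 3218 [446.4 216.2] [[0.664, -0.148], [0.68, -0.238], [0.543, -0.259], [0.527, -0.171], [0.603, -0.204]] [0.091 0.139 0.09 ]
top 3236 [393.9 223.7] [[0.648, -0.046], [0.663, -0.135], [0.526, -0.157], [0.511, -0.068], [0.587, -0.101]] [0.091 0.139 0.09 ]
top 3258 [341.4 231.1] [[0.631, 0.057], [0.646, -0.033], [0.509, -0.055], [0.495, 0.034], [0.57, 0.001]] [0.091 0.138 0.09 ]
top 3266 [288.7 238.6] [[0.614, 0.16], [0.629, 0.07], [0.492, 0.048], [0.478, 0.137], [0.553, 0.104]] [0.091 0.138 0.09 ]
[[ 0.633  0.182  0.11 ]
 [ 0.722 -0.348  0.11 ]
 [ 0.535 -0.378  0.11 ]
 [ 0.45   0.153  0.11 ]]
[[0.57116682 0.25981584 0.13      ]] [[ 0.43464607 -0.13899881  0.015     ]] [[0.73498699 0.0102817  0.085     ]]
```

>>> carry_out(
  plan=[
    [0,[-0.04,-0.03,0],[0,0,-0.1]],
    [0,[-0.08,-0.06,0],[0,0,-0.2]],
    [0,[-0.11,-0.08,0],[0,0,-0.3]],
    [0,[-0.14,-0.104,0],[0,0,-0.4]],
    [0,[-0.17,-0.126,0],[0,0,-0.442]],
    [0,[-0.2,-0.148,0],[0,0,-0.442]],
    [0,[-0.23,-0.17,0],[0,0,-0.442]],
    [0,[-0.26,-0.19,0],[0,0,-0.442]],
    [0,[-0.29,-0.213,0],[0,0,-0.442]],
    [0,[-0.29,-0.213,0],[0,0,-0.442]],
  ],
)

```text
t: 0.93
ee_pos: [0.3825, 0.2625, 0.231]
tcp_rot: [[-0.988, -0.152, 0.002], [-0.152, 0.988, -0.003], [-0.001, -0.003, -1.0]]
contact_force: [0.6, 0.0, -0.5]
width: -0.0001
grasp_force: 0.0
```

>>> carry_out(
  plan=[
    [0,[-0.018,-0.033,0],[0,0,-0.008]],
    [0,[-0.036,-0.066,0.01],[0,0,-0.008]],
    [0,[-0.054,-0.099,0.03],[0,0,-0.008]],
    [0,[-0.072,-0.132,0.05],[0,0,-0.008]],
    [0,[-0.088,-0.161,0.07],[0,0,-0.008]],
    [0,[-0.1,-0.183,0.085],[0,0,-0.008]],
    [0,[-0.1,-0.183,0.098],[0,0,-0.008]],
    [0,[-0.1,-0.183,0.1],[0,0,-0.008]],
    [0,[-0.1,-0.183,0.1],[0,0,-0.008]],
    [0,[-0.1,-0.183,0.1],[0,0,-0.008]],
  ],
)

```text
t: 1.77
ee_pos: [0.5066, 0.1032, 0.1316]
tcp_rot: [[-0.986, -0.168, -0.001], [-0.168, 0.986, 0.0], [0.001, 0.0, -1.0]]
contact_force: [0.1, -0.6, 0.1]
width: -0.0
grasp_force: 0.0
```

>>> carry_out(
  plan=[
    [0,[0,0,0.006],[0,0,0]],
    [0,[0,0,0.012],[0,0,0]],
    [0,[0,0,0.016],[0,0,0]],
    [0,[0,0,0.018],[0,0,0]],
    [0,[0,0,0.019],[0,0,0]],
    [0,[0,0,0.02],[0,0,0]],
    [0,[0,0,0.021],[0,0,0]],
    [0,[0,0,0.022],[0,0,0]],
    [0,[0,0,0.022],[0,0,0]],
    [0,[0,0,0.022],[0,0,0]],
  ],
)

```text
t: 2.6
ee_pos: [0.5073, 0.1025, 0.1095]
tcp_rot: [[-0.986, -0.167, 0.0], [-0.167, 0.986, 0.0], [-0.0, 0.0, -1.0]]
contact_force: [-0.1, 0.5, 0.6]
width: 0.0001
grasp_force: 0.6
```

>>> carry_out(
  plan=[
    [0,[0,0,0.001],[0,0,0]],
    [0,[0,0,0.001],[0,0,0]],
    [0,[0,0,0.002],[0,0,0]],
    [0,[0,0,0.002],[0,0,0]],
    [0,[0,0,0.002],[0,0,0]],
  ],
)

```text
t: 3.02
ee_pos: [0.5073, 0.1025, 0.1093]
tcp_rot: [[-0.986, -0.167, 0.001], [-0.167, 0.986, 0.0], [-0.001, -0.0, -1.0]]
contact_force: [-5.4, -0.2, 14.4]
width: 0.0003
grasp_force: 7.4
```

Cover 1 resists 14 N with no travel, so it is blocked. Next is cover 2.

>>> carry_out(
  plan=[
    [0,[0,0,-0.01],[0,0,0]],
    [0,[0,0,-0.02],[0,0,0]],
    [0,[0,-0.03,-0.022],[0,0,0]],
    [0,[0,-0.06,-0.022],[0,0,0]],
    [0,[0,-0.09,-0.022],[0,0,0]],
    [0,[0,-0.11,-0.022],[0,0,0]],
    [0,[0,-0.11,-0.022],[0,0,0]],
    [0,[0,-0.11,-0.014],[0,0,0]],
    [0,[0,-0.11,-0.008],[0,0,0]],
    [0,[0,-0.11,-0.006],[0,0,0]],
  ],
)

```text
t: 3.85
ee_pos: [0.5244, -0.005, 0.1119]
tcp_rot: [[-0.986, -0.169, -0.002], [-0.169, 0.986, 0.001], [0.002, 0.001, -1.0]]
contact_force: [-0.7, -0.1, -0.8]
width: 0.0003
grasp_force: 0.0
```

>>> carry_out(
  plan=[
    [0,[0,0,0.001],[0,0,0]],
    [0,[0,0,0.002],[0,0,0]],
    [0,[0,0,0.003],[0,0,0]],
    [0,[0,0,0.004],[0,0,0]],
    [0,[0,0,0.005],[0,0,0]],
    [0,[0,0,0.006],[0,0,0]],
    [0,[0,0,0.006],[0,0,0]],
  ],
)

```text
t: 4.43
ee_pos: [0.5255, -0.0055, 0.1093]
tcp_rot: [[-0.986, -0.168, 0.001], [-0.168, 0.986, 0.001], [-0.001, 0.001, -1.0]]
contact_force: [-6.2, 2.4, 14.3]
width: 0.0001
grasp_force: 7.3
```

Cover 2 resists the same way and is blocked. Next is cover 3.

>>> carry_out(
  plan=[
    [0,[0,0,-0.01],[0,0,0]],
    [0,[0,0,-0.02],[0,0,0]],
    [0,[0,-0.03,-0.022],[0,0,0]],
    [0,[0,-0.06,-0.022],[0,0,0]],
    [0,[0,-0.09,-0.022],[0,0,0]],
    [0,[0,-0.104,-0.022],[0,0,0]],
    [0,[0,-0.104,-0.022],[0,0,0]],
    [0,[0,-0.104,-0.014],[0,0,0]],
    [0,[0,-0.104,-0.008],[0,0,0]],
    [0,[0,-0.104,-0.006],[0,0,0]],
  ],
)

```text
t: 5.27
ee_pos: [0.5416, -0.1069, 0.1116]
tcp_rot: [[-0.986, -0.169, -0.003], [-0.169, 0.986, 0.001], [0.002, 0.002, -1.0]]
contact_force: [-0.4, 0.6, -0.8]
width: -0.0002
grasp_force: 0.0
```

>>> carry_out(
  plan=[
    [0,[0,0,0.001],[0,0,0]],
    [0,[0,0,0.002],[0,0,0]],
    [0,[0,0,0.003],[0,0,0]],
    [0,[0,0,0.004],[0,0,0]],
    [0,[0,0,0.005],[0,0,0]],
    [0,[0,0,0.006],[0,0,0]],
    [0,[0,0,0.006],[0,0,0]],
  ],
)

```text
t: 5.85
ee_pos: [0.5429, -0.108, 0.1093]
tcp_rot: [[-0.986, -0.168, 0.001], [-0.168, 0.986, 0.001], [-0.001, 0.0, -1.0]]
contact_force: [-4.8, 2.3, 13.8]
width: -0.0001
grasp_force: 6.8
```

Cover 3 is blocked too. Next is cover 4.

>>> carry_out(
  plan=[
    [0,[0,0,-0.01],[0,0,0]],
    [0,[0,0,-0.02],[0,0,0]],
    [0,[0,-0.03,-0.022],[0,0,0]],
    [0,[0,-0.06,-0.022],[0,0,0]],
    [0,[0,-0.09,-0.022],[0,0,0]],
    [0,[0,-0.104,-0.022],[0,0,0]],
    [0,[0,-0.104,-0.022],[0,0,0]],
    [0,[0,-0.104,-0.014],[0,0,0]],
    [0,[0,-0.104,-0.008],[0,0,0]],
    [0,[0,-0.104,-0.006],[0,0,0]],
  ],
)

```text
t: 6.68
ee_pos: [0.5592, -0.2092, 0.1116]
tcp_rot: [[-0.986, -0.169, -0.003], [-0.169, 0.986, 0.002], [0.002, 0.002, -1.0]]
contact_force: [-0.6, 1.0, -0.1]
width: 0.0
grasp_force: 0.0
```

>>> carry_out(
  plan=[
    [0,[0,0,0.001],[0,0,0]],
    [0,[0,0,0.002],[0,0,0]],
    [0,[0,0,0.003],[0,0,0]],
    [0,[0,0,0.004],[0,0,0]],
    [0,[0,0,0.005],[0,0,0]],
    [0,[0,0,0.006],[0,0,0]],
    [0,[0,0,0.006],[0,0,0]],
  ],
)

```text
t: 7.27
ee_pos: [0.5603, -0.2107, 0.1074]
tcp_rot: [[-0.986, -0.168, 0.0], [-0.168, 0.986, 0.001], [-0.0, 0.001, -1.0]]
contact_force: [-1.3, 0.8, 2.4]
width: 0.0003
grasp_force: 1.5
```

Cover 4 gives, at 2.4 N and still moving, so it is the free one. I'll push it down.

>>> carry_out(
  plan=[
    [0,[0,0,0.003],[0,0,0]],
    [0,[0,0,0.006],[0,0,0]],
    [0,[0,0,0.009],[0,0,0]],
    [0,[0,0,0.012],[0,0,0]],
    [0,[0,0,0.015],[0,0,0]],
    [0,[0,0,0.018],[0,0,0]],
    [0,[0,0,0.02],[0,0,0]],
    [0,[0,0,0.022],[0,0,0]],
    [0,[0,0,0.023],[0,0,0]],
    [0,[0,0,0.023],[0,0,0]],
  ],
)

```text
t: 8.1
ee_pos: [0.5599, -0.2113, 0.0837]
tcp_rot: [[-0.986, -0.167, -0.001], [-0.167, 0.986, -0.0], [0.001, 0.0, -1.0]]
contact_force: [0.2, -0.1, -0.2]
width: -0.0
grasp_force: 0.3
```

>>> carry_out(
  plan=[
    [0,[0,0,0.001],[0,0,0]],
    [0,[0,0,0.002],[0,0,0]],
    [0,[0,0,0.003],[0,0,0]],
    [0,[0,0,0.004],[0,0,0]],
    [0,[0,0,0.004],[0,0,0]],
  ],
)

```text
t: 8.52
ee_pos: [0.5602, -0.211, 0.08]
tcp_rot: [[-0.986, -0.167, -0.0], [-0.167, 0.986, 0.0], [0.0, 0.0, -1.0]]
contact_force: [0.7, -0.4, 2.1]
width: 0.0001
grasp_force: 0.6
```

>>> carry_out(
  plan=[
    [0,[0,0,0.001],[0,0,0]],
    [0,[0,0,0.002],[0,0,0]],
    [0,[0,0,0.003],[0,0,0]],
    [0,[0,0,0.003],[0,0,0]],
  ],
)

```text
t: 8.85
ee_pos: [0.5604, -0.2111, 0.0788]
tcp_rot: [[-0.986, -0.168, 0.001], [-0.168, 0.986, -0.0], [-0.001, -0.0, -1.0]]
contact_force: [-3.2, 0.8, 11.4]
width: -0.0002
grasp_force: 5.4
```

>>> carry_out(
  plan=[
    [0,[0,0,0.001],[0,0,0]],
    [0,[0,0,0.002],[0,0,0]],
    [0,[0,0,0.002],[0,0,0]],
    [0,[0,0,0.002],[0,0,0]],
  ],
)

```text
t: 9.18
ee_pos: [0.5605, -0.2112, 0.0785]
tcp_rot: [[-0.986, -0.168, 0.002], [-0.168, 0.986, -0.001], [-0.002, -0.001, -1.0]]
contact_force: [-6.9, 2.5, 22.8]
width: 0.0004
grasp_force: 10.5
```

The cover is at its stop: the force climbs to 23 N while the height stays at about 78.5 mm. I'll withdraw straight up and back, then look.

>>> carry_out(
  plan=[
    [0,[0,0,-0.01],[0,0,0]],
    [0,[0,0,-0.03],[0,0,0]],
    [0,[0,0,-0.06],[0,0,0]],
    [0,[0,0,-0.09],[0,0,0]],
    [0,[0.03,0,-0.12],[0,0,0]],
    [0,[0.06,0,-0.14],[0,0,0]],
    [0,[0.09,0,-0.15],[0,0,0]],
    [0,[0.12,0,-0.15],[0,0,0]],
    [0,[0.12,0,-0.15],[0,0,0]],
    [0,[0.12,0,-0.15],[0,0,0]],
  ],
)

```text
t: 10.02
ee_pos: [0.4408, -0.231, 0.2251]
tcp_rot: [[-0.986, -0.166, -0.001], [-0.166, 0.986, 0.001], [0.0, 0.001, -1.0]]
contact_force: [0.3, -0.2, 0.2]
width: -0.0
grasp_force: 0.0
```

```bash
python3 - <<'E'
from plant import bot
import cv2,numpy as np
a=bot.get_image("scene")["pixels"];b=bot.get_image("top")["pixels"]
cv2.imwrite("pics/end.png",np.hstack([cv2.resize(a[150:330,90:410],(400,225)),cv2.resize(b[120:320,190:550],(400,225))]))
E
```

```text
(no output)
```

View pics/end.png

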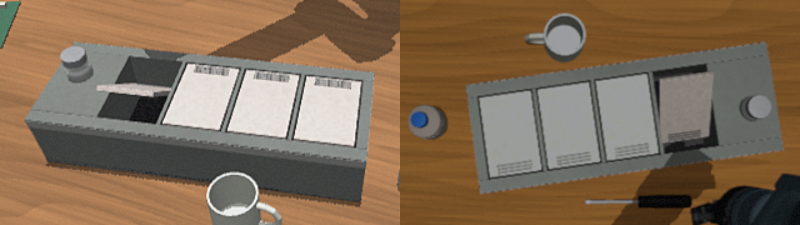

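In the picture, cover 4 (left crop at about (133,90), right crop at about (685,105)) is tilted fully open with its ribbed end down. Covers 1 to 3 are flush, the bottle, jar, mug and screwdriver have not moved, and the hand is clear.

```bash
python3 -c "
from plant import bot
print(bot.job_done())"
```

```text
the job is handed in; nothing more can be done
None
```

Cover 4 was the free one: it is open at its stop with the hand clear, covers 1 to 3 held under about 14 N and were left shut, nothing else was moved, and the job is handed in.

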